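# Take up a drum brake's star-wheel adjuster through the backing-plate slot

## Task

Take the flat-bladed brake adjuster out of the tool rack and, working with its blade through the slot in the brake's backing plate, turn the star wheel tooth by tooth towards the rim of the plate until the shoes bind; there keep pushing the tooth with a steady 18 N for a second to seat the shoes. Never press on the brake harder than 25 N, touch the wheel with nothing but the blade and leave the other tools and loose things where they are. Then stand the adjuster back in its empty hole in the rack, fully home, and let go.

Things in the scene. Friction and masses are not known exactly. Their poses are not given: they have to be found in the camera images.
- brake: Drum brake fixed to the bench, face down: round dark steel backing plate, 254 mm across, flat top 85 mm above the bench. Origin on the bench under the plate's centre, z up; x points from the centre through the slot to the nearest rim, the way the teeth must be pushed. A hub stub, 52 mm across, stands 20 mm above the plate at its centre; four bolt heads, 7 mm high, 45 mm from the centre.
- slot (a point): Centre of the only slot in the backing plate, at the level of its top (85 mm above the bench), 85 mm from the plate's centre along the brake's x. The slot is 32 mm long along the brake's x (radially) and 16 mm wide along its y; the plate is 4 mm thick. Axes as the brake. The star wheel lies below it, off the slot's centre by up to 5 mm along x either way, which is not measured: feel for it.
- wheel (a joint): Turn q of the star wheel (rad), seen in the slot. 12 mm thick, shaft level along the brake's y, 32 mm below the plate's top; hub radius 14.5 mm, 10 radial teeth 4 mm thick, 36 deg apart, tip radius 24 mm. At 0 a tooth points up; q grows as teeth in the slot move to the nearest rim (brake's +x). Friction: about 4 N at the teeth; stays put. Shoes bind at 2.05, a hard stop. Starts 1 to 1.7 short.
- tool: The brake adjuster, 80 to 130 g, the only tool with a flat blade and a rectangular black handle. Origin at the centre of the handle's underside (shoulder). Handle 30 mm along x, 16 mm along y (the way to grip it), 60 mm high; below it a rigid steel blade 10 mm wide along x, 4 mm thick along y, ending 34 mm below the origin. Same after a half turn about z. Stands in the rack, shoulder on its top.
- tool_tip (a point): Middle of the adjuster's blade end, 34 mm below the tool's origin.
- tool_grip (a point): Point on the adjuster's axis to grip, 24 mm above its shoulder; a gripper with its TCP here has its fingertips just above the shoulder.
- rack: Wooden tool rack fixed to the bench, 170 mm along x, 60 mm along y, 40 mm high. Origin under its centre, on the bench. Three holes right through it, in a row along its x at -55, 0 and +55 mm, each 18 mm along x and 11 mm along y; the tool's x lies along the rack's x. The three tools stand in any order.
- punch: Round steel punch with a disc head, 58 mm high, in another hole of the rack; leave it there. Origin at its underside, on the rack's top.
- pick: Short pick with a round black handle, 46 mm high, in another hole of the rack; leave it there. Origin at its underside, on the rack's top.
- nut: Loose flanged nut, 26 mm across and 16 mm high, lying on the backing plate; leave it. Origin at its underside.
- socket: Steel wrench socket, 28 mm across, 38 mm high, standing on the bench; leave it. Origin at its underside.
- mouse: Computer mouse on the bench by the laptop; leave it. Origin at its underside.
- bearing_cap: Steel cap, 60 mm across, 22 mm high, on the bench; leave it. Origin at its underside.
Not all that is in view belongs to the job. Of the things like the rack, leave any that is purple; of the rest the larger one is meant.

How it is judged:
By the outcome, as a careful person would: the job done as asked, in the order asked, and still so for the second after the job is handed in, with the robot touching nothing.
It also fails if it takes over 72 s, if anything falls off the work surface, if the arm or the gripper's body presses on something with over 40 N, if the wrist force passes 120 N, or if a joint passes its speed limit or range.

## Robot

A 7-joint arm with a two-finger parallel gripper is mounted at the origin on the work surface. World frame = base frame: x ahead of the robot, y to its left, z up, the work surface at z = 0. Lengths are in m, angles in rad, forces in N, time in s.
With the tool pointing down it reaches from about 0.425 to 0.925 m from the base axis. Payload 6.8 kg.
Tool frame: the origin (TCP) lies between the finger pads, 19 mm behind the fingertips; this is the grasp point; z points along the fingers, y is the line along which they close (so a half turn about z gives the same grasp; the last joint's range is limited). The gripper opens to 85 mm and grips with 20 to 120 N. Pads are 22 mm wide; open, the fingers measure 114 mm over their backs; the gripper's body (76 mm by 85 mm) begins 54 mm behind the grasp point. The pads swing forward as they close: fully open they stand 13 mm farther back than shut.
Start: joints at [-1.286, 0.477, 0.022, 1.555, -0.011, 1.109, -0.083], TCP at [0.258, 0.624, 0.25] pointing down, gripper open.
Joint ranges: [-2.96, 2.96], [-0.34, 2.1], [-1.41, 1.46], [0.24, 2.44], [-1.37, 4.51], [0.17, 1.92], [-2.96, 2.96]. Speed limits (rad/s): [2.39, 2.39, 3.14, 3.14, 3.14, 3.14, 3.14].

## Interface

Orientations are given as a unit quaternion [w, x, y, z].
In Python, from station import * gives the robot as it stands.
- The arm moves only by the tool jog_arm, never from a script. Its argument "moves" is one flat list of numbers, 7 for each row, row after row: the shift along the tool's x, y, z normalised to -1 to 1, where 1 is 20 mm, then the turn, a rotation vector about the tool's x, y, z normalised to -1 to 1, where 1 is 4 degrees, then the opening, from 0 (shut) to 1 (fully open). In form: [x, y, z, rx, ry, rz, claw, x, y, z, rx, ry, rz, claw, ...]. A call has exactly 8 rows; each row shifts and turns the commanded pose from where the row before left it, along the tool's axes as they then stand; what a row does not reach is not made up. A row lasts 1/12 s, in which the tool goes at most 41.7 mm and 7.16 degrees, less where a joint would pass 70% of its speed; a pose out of reach is approached as far as the arm can. A call with a number of a shift or a turn outside -1 to 1 is refused whole. A call with a gripper value outside its range is refused whole. The fingers move at their own pace and stop on an object; "grip_force" is the grip in N (left out, the last holds). Time passes only in rows, so rows that do not move let the fingers close, or fill a call up. It gives the time, the measured TCP pose, the force, the opening and the grip force at its end, in the units of the state.
- get_obs(): the state, without advancing time (a new reading comes with each control period).
- read_camera(name): name is "scene" or "side" or "wrist"; returns a dict with "color" (420x560x3 uint8, blue, green, red), "fx", "fy", "cx", "cy" (pixels), "k1" (the pictures are not rectified: a ray, as slopes to the right and down, at radius r is drawn at 1 + k1 r^2 times it, then the intrinsics apply), "rvec" (rotation vector, rad) and "tvec" (3), from world to camera coordinates, as OpenCV has them. Camera axes: x right, y down, z forward; pixel columns grow to the right and rows downward; lengths in m; the calibration is good to about 2 mm. A picture is of the moment at which its call begins. There is no depth.
- hand_in(): hands the job in; it is judged then, once.
The state is a dict: "t": time; "q": joint angles; "joint_vel": joint speeds; "joint_torque": joint torques, N m; "eef_pos": TCP position; "tool_rot": TCP orientation; "contact_force": force on the tool from outside, world axes, zero at the start; "torque": the same for the moment, N m; "gripper_width": opening from 0.0 (shut) to 1.0 (fully open); "grasp_force": force on a finger pad.
Only numpy, scipy, OpenCV 4.12 (cv2) and the standard library are available. Lean on these libraries where they do the work, as an engineer would, in place of code of your own. Each camera call takes 0.05 s, during which the arm holds its last target. There are 200 camera calls.

## Working session

There is one attempt and no reset: what is moved stays moved. The work goes in short steps, Python scripts to look and compute and a tool call to move; the robot and the scene stay as the last step left them, time stands still between calls to the robot, and variables do not carry over. Pictures are saved under pics/ and viewed, at most 10 in all, crops included, and the job is handed in when it is done.

Besides the shell and the picture viewer there is one more tool, called in YAML: its name, and indented under it one key for each argument. jog_arm: Moves the arm, as the interface text tells. Scaled input: -1 to 1 covers 20 mm each way for a shift and 4 degrees each way for a turn. Its arguments: {"type":"object","properties":{"moves":{"type":"array"},"grip_force":{"type":"number"}},"required":["moves"]}

```bash
mkdir -p pics; ls
cat > h.py <<'E'
from station import *
import numpy as np, cv2
from scipy.spatial.transform import Rotation as R
def snap(n,f=None):
    c=read_camera(n)
    if f: cv2.imwrite('pics/'+f,c['color'])
    return c
def K(c): return np.array([[c['fx'],0,c['cx']],[0,c['fy'],c['cy']],[0,0,1.]])
def D(c): return np.array([c['k1'],0,0,0,0.])
def ray(c,uv):
    p=cv2.undistortPoints(np.array(uv,float).reshape(-1,1,2),K(c),D(c)).reshape(-1,2)
    Rm=cv2.Rodrigues(np.array(c['rvec'],float))[0]; o=-Rm.T@np.array(c['tvec'],float).ravel()
    return o,np.c_[p,np.ones(len(p))]@Rm
def onz(c,uv,z):
    o,d=ray(c,uv); return o+d*((z-o[2])/d[:,2])[:,None]
def proj(c,P):
    return cv2.projectPoints(np.array(P,float).reshape(-1,1,3),np.array(c['rvec'],float),np.array(c['tvec'],float),K(c),D(c))[0].reshape(-1,2)
E
python3 - <<'E'
from h import *
import pickle
cs={n:snap(n,n+'0.png') for n in('scene','side','wrist')}
pickle.dump(cs,open('c0.pkl','wb'))
for n,c in cs.items():
    o,d=ray(c,[[280,210]]);print(n,o.round(3),d.round(3),c['fx'],c['k1'])
o=get_obs();print(o)
E
```

```text
pics
scene [1.001 0.207 0.925] [[-0.523 -0.202 -0.828]] 427.47241905872716 -0.014921240268218046
side [-0.054 -0.875  0.802] [[ 0.439  0.684 -0.582]] 501.0024060415058 -0.032686996180131746
wrist [0.187 0.654 0.372] [[ 0.278 -0.121 -0.953]] 289.4054741074048 -0.002796485248664224
{'t': 0.15, 'q': array([-1.28609214,  0.47763762,  0.02235803,  1.55618915, -0.01147476,
        1.10929927, -0.08309914]), 'joint_vel': array([-8.26714272e-05, -3.34146816e-03,  9.63138414e-04, -1.48052287e-03,
       -4.02130503e-05,  2.33804720e-05, -6.82283523e-04]), 'joint_torque': array([ 3.21287036e-03, -5.96920681e+01,  1.61063723e+00, -2.81491470e+01,
        1.27196472e-02,  6.46915811e-03,  9.62212965e-06]), 'eef_pos': array([0.25823325, 0.62320103, 0.24924576]), 'tool_rot': array([-7.45474509e-05,  1.95131926e-01,  9.80776752e-01, -6.98548087e-04]), 'contact_force': array([ 0.96384303, -0.01185287,  0.27777569]), 'torque': array([-0.04581432,  0.01435604,  0.033256  ]), 'grasp_force': 0.0, 'gripper_width': 0.9969843640468121}
```

View pics/scene0.png

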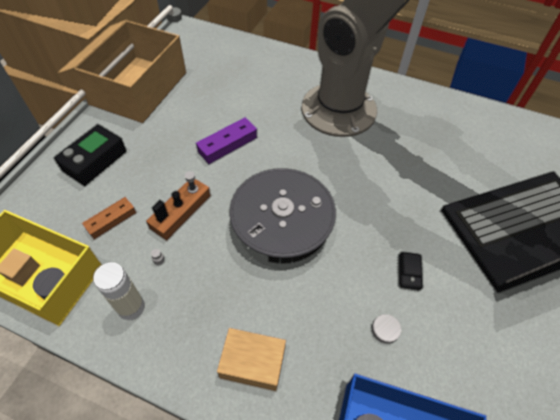

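View pics/side0.png

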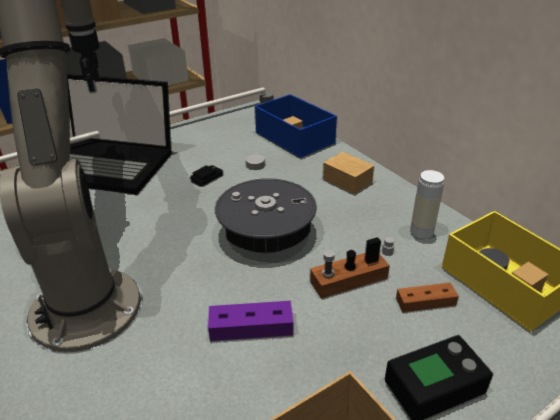

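The scene view shows the loaded rack at (180,207), with the candidates in its holes: a tall rectangular black handle at (160,211), a round black pick at (177,198) and a disc-headed punch at (191,182). The purple rack (227,140) and the small empty rack (109,217) are decoys. The slot is at (257,230), and the nut is at (317,201). In the side view the tall black handle is at (372,250). I choose the block at (160,211) and check it in a close crop.

Run:
```python
from h import *
import pickle
cs=pickle.load(open('c0.pkl','rb'))
s,d=cs['scene']['color'],cs['side']['color']
f=lambda im,x,y,w,h:cv2.resize(im[y:y+h,x:x+w],(400,300),interpolation=cv2.INTER_CUBIC)
a=np.vstack([np.hstack([f(s,136,165,88,66),f(s,228,200,60,45)]),np.hstack([f(d,300,228,100,75),f(d,270,180,60,45)])])
cv2.imwrite('pics/crop.png',a)
for n in('scene','side'):
    c=cs[n]; hsv=cv2.cvtColor(c['color'],cv2.COLOR_BGR2HSV)
    m=cv2.inRange(hsv,(3,110,60),(16,255,255))
    cn,_=cv2.findContours(m,0,2)
    for k in cn:
        if cv2.contourArea(k)>150: print(n,cv2.contourArea(k),cv2.boundingRect(k),np.median(hsv[m>0],0),cv2.approxPolyDP(cv2.convexHull(k),2,True).reshape(-1,2).tolist())
```

```text
scene 886.0 (83, 198, 52, 40) [ 16. 123.  88.] [[125, 198], [134, 212], [94, 237], [83, 223]]
scene 1274.5 (147, 180, 63, 59) [ 16. 123.  88.] [[208, 188], [209, 195], [167, 238], [153, 230], [147, 222], [187, 182], [196, 180]]
scene 161.0 (513, 74, 23, 32) [ 16. 123.  88.] [[535, 76], [520, 103], [513, 104], [530, 75]]
scene 1332.5 (59, 70, 81, 49) [ 16. 123.  88.] [[59, 72], [78, 70], [113, 77], [131, 86], [137, 102], [138, 117], [133, 118], [91, 104], [66, 91]]
scene 483.5 (131, 29, 46, 33) [ 16. 123.  88.] [[176, 38], [151, 61], [136, 55], [131, 36], [136, 29], [161, 31]]
scene 757.0 (31, 20, 42, 52) [ 16. 123.  88.] [[33, 20], [60, 27], [69, 34], [71, 66], [55, 71], [48, 65], [32, 36]]
scene 213.0 (134, 0, 22, 29) [ 16. 123.  88.] [[150, 0], [155, 15], [145, 28], [138, 27], [135, 1]]
side 1573.0 (274, 374, 87, 46) [ 15. 139.  73.] [[359, 384], [360, 419], [274, 419], [349, 374]]
side 789.5 (398, 283, 60, 21) [ 15. 139.  73.] [[457, 297], [404, 303], [398, 289], [450, 283]]
side 887.0 (311, 253, 78, 33) [ 15. 139.  73.] [[388, 265], [321, 285], [311, 272], [311, 268], [364, 253], [379, 254]]
```

View pics/crop.png

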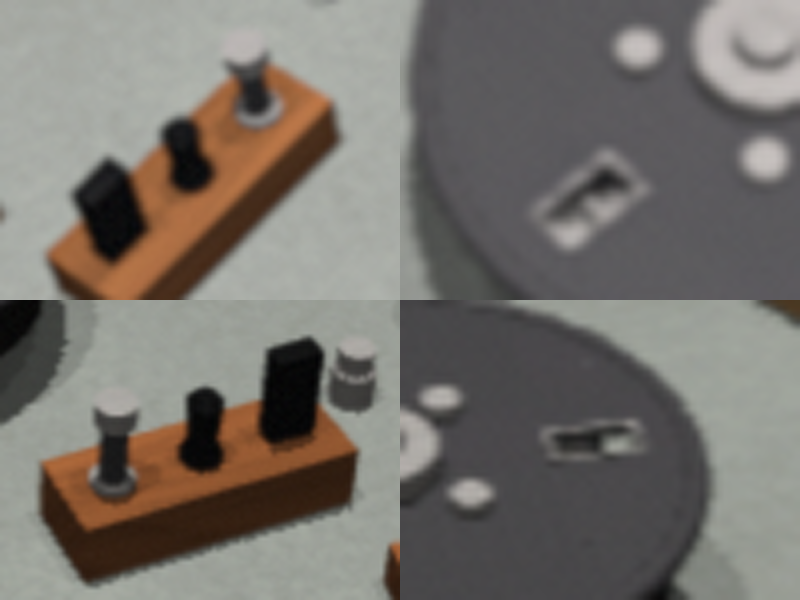

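The crop confirms it: the rectangular black block stands in the end hole of the big orange rack, with a round pick in the middle and the punch at the far end. The slot shows clearly in both views, at scene (256.6,230) and side (299.2,201).

Run:
```python
from h import *
import pickle
cs=pickle.load(open('c0.pkl','rb'))
S,D_=cs['scene'],cs['side']
a=onz(S,[[146.6,221.1],[209.3,188.1],[195.4,179.3]],.04);print('rack S',a.round(4))
b=onz(D_,[[310.5,268.8],[322.5,285],[389.2,265.5],[379.5,254.3]],.04);print('rack D',b.round(4))
print(np.linalg.norm(b-np.roll(b,-1,0),axis=1),b.mean(0))
sc=[[132,210],[208,150],[250,188],[170,250]]
p=onz(S,np.array(sc)/6.667+[228,200],.085);print('slotS',p.round(4),p.mean(0))
p=onz(D_,np.array([[142,130],[240,122],[247,150],[150,160]])/6.667+[270,180],.085);print('slotD',p.round(4),p.mean(0))
# bright blobs on plate
for n,c,(x,y,w,h) in(('S',S,(228,170,110,90)),('D',D_,(215,182,104,50))):
    g=cv2.cvtColor(c['color'],cv2.COLOR_BGR2HSV)[y:y+h,x:x+w]
    m=cv2.inRange(g,(0,0,125),(180,60,255))
    k,l,st,ce=cv2.connectedComponentsWithStats(m)
    for i in range(1,k):
        if 4<st[i,4]<500: print(n,st[i,4],(ce[i]+[x,y]).round(1),onz(c,[ce[i]+[x,y]],.105)[0].round(4),onz(c,[ce[i]+[x,y]],.092)[0].round(4))
    # dark plate ellipse
# handle dark mask
for n,c,(x,y,w,h) in(('S',S,(148,196,20,30)),('D',D_,(362,236,20,30))):
    g=c['color'][y:y+h,x:x+w].max(2); m=(g<50).astype(np.uint8)
    k=max(cv2.findContours(m,0,2)[0],key=cv2.contourArea)
    print(n,cv2.approxPolyDP(cv2.convexHull(k),1,True).reshape(-1,2)+[x,y])
```

```text
rack S [[ 0.6044 -0.295   0.04  ]
 [ 0.4534 -0.2031  0.04  ]
 [ 0.4426 -0.2501  0.04  ]]
rack D [[ 0.4534 -0.207   0.04  ]
 [ 0.4443 -0.2633  0.04  ]
 [ 0.6063 -0.2983  0.04  ]
 [ 0.6147 -0.2572  0.04  ]]
[0.05706174 0.16578992 0.04198875 0.16892333] [ 0.5296686  -0.25646207  0.04      ]
slotS [[ 0.5553 -0.0426  0.085 ]
 [ 0.5226 -0.0289  0.085 ]
 [ 0.5309 -0.0091  0.085 ]
 [ 0.5645 -0.0239  0.085 ]] [ 0.54333043 -0.02613036  0.085     ]
slotD [[ 0.5362 -0.0098  0.085 ]
 [ 0.5699 -0.0265  0.085 ]
 [ 0.5612 -0.0432  0.085 ]
 [ 0.5274 -0.0279  0.085 ]] [ 0.54866961 -0.02684321  0.085     ]
S 36 [282.5 191.5] [ 0.432  -0.0088  0.105 ] [ 0.423  -0.0122  0.092 ]
S 328 [282.5 206. ] [0.4707 0.0075 0.105 ] [0.4623 0.0044 0.092 ]
S 55 [316.1 199.7] [0.4222 0.073  0.105 ] [0.413  0.0709 0.092 ]
S 34 [263.3 206.5] [ 0.4901 -0.0328  0.105 ] [ 0.482  -0.0366  0.092 ]
S 37 [301.4 207.4] [0.4567 0.0494 0.105 ] [0.448  0.0469 0.092 ]
S 7 [317.4 205.7] [0.437  0.0818 0.105 ] [0.4281 0.0798 0.092 ]
S 39 [282.2 223.2] [0.5146 0.0252 0.105 ] [0.5068 0.0224 0.092 ]
S 7 [259.7 223.7] [ 0.5365 -0.0208  0.
[... 222 characters left out ...]
4 -0.0424  0.092 ]
D 25 [235.4 193.5] [0.4191 0.068  0.105 ] [0.4279 0.0856 0.092 ]
D 16 [275.5 194.1] [0.5006 0.0082 0.105 ] [0.5109 0.0247 0.092 ]
D 16 [250.5 197.1] [0.4422 0.0322 0.105 ] [0.4514 0.0492 0.092 ]
D 167 [265.  201.2] [ 0.4624 -0.0033  0.105 ] [0.472 0.013 0.092]
D 6 [302.  201.5] [ 0.5364 -0.0559  0.105 ] [ 0.5474 -0.0406  0.092 ]
D 19 [280.4 208.4] [ 0.4768 -0.0504  0.105 ] [ 0.4867 -0.035   0.092 ]
D 19 [254.4 211.4] [ 0.4189 -0.0255  0.105 ] [ 0.4277 -0.0097  0.092 ]
D 65 [216.9 224.9] [ 0.3202 -0.0222  0.105 ] [ 0.3271 -0.0063  0.092 ]
S [[159 201]
 [163 203]
 [167 214]
 [161 221]
 [157 219]
 [153 207]]
D [[377 238]
 [380 241]
 [377 261]
 [367 263]
 [365 260]
 [367 241]]
```

jog_arm:
  moves: [-1,-1,0,0,0,0,1,-1,-1,0,0,0,0,1,-1,-1,0,0,0,0,1,-1,-1,0,0,0,0,1,-1,-1,0,0,0,0,1,-1,-1,0,0,0,0,1,-1,-1,0,0,0,0,1,-1,-1,0,0,0,0,1]

```text
t: 0.82
eef_pos: [0.3452, 0.413, 0.2498]
tool_rot: [-0.0, 0.195, 0.981, -0.0]
contact_force: [0.5, 0.2, 0.1]
gripper_width: 1.004
grasp_force: 0.0
```

jog_arm:
  moves: [-1,-1,0,0,0,0,1,-1,-1,0,0,0,0,1,-1,-1,0,0,0,0,1,-1,-1,0,0,0,0,1,-1,-1,0,0,0,0,1,-1,-1,0,0,0,0,1,-1,-1,0,0,0,0,1,-1,-1,0,0,0,0,1]

```text
t: 1.48
eef_pos: [0.4317, 0.204, 0.2499]
tool_rot: [-0.0, 0.195, 0.981, -0.0]
contact_force: [0.2, 0.3, 0.0]
gripper_width: 1.001
grasp_force: 0.0
```

jog_arm:
  moves: [-1,-1,0,0,0,0,1,-1,-1,0,0,0,0,1,-1,-1,0,0,0,0,1,-1,-1,0,0,0,0,1,-1,-1,0,0,0,0,1,-1,-1,0,0,0,0,1,-1,-1,0,0,0,0,1,0,0,0,0,0,0,1]

```text
t: 2.15
eef_pos: [0.5086, 0.0166, 0.2502]
tool_rot: [0.001, 0.199, 0.98, -0.001]
contact_force: [-0.7, -1.2, 0.6]
gripper_width: 1.0
grasp_force: 0.0
```

Run:
```python
from h import *
import pickle
c=snap('wrist','w1.png');pickle.dump(c,open('w1.pkl','wb'))
o=get_obs();print(o['t'],o['eef_pos'],o['tool_rot'],o['contact_force'])
print(proj(c,[[.546,-.0265,.085],[.467,.0062,.105]]))
```

```text
2.2 [0.5077472  0.01939371 0.24997331] [ 2.13016180e-04  1.97958206e-01  9.80210307e-01 -5.07423476e-04] [ 0.63286954  0.44592574 -0.50672443]
[[257.50047387 241.91754499]
 [252.71196519 166.1566341 ]]
```

jog_arm:
  moves: [-1,-1,0,0,0,0,1,-1,-1,0,0,0,0,1,-1,-1,0,0,0,0,1,-1,-1,0,0,0,0,1,-1,-1,0,0,0,0,1,-1,-1,0,0,0,0,1,-1,-1,0,0,0,0,1,-1,-1,0,0,0,0,1]

```text
t: 2.87
eef_pos: [0.5943, -0.186, 0.2496]
tool_rot: [-0.0, 0.194, 0.981, 0.0]
contact_force: [-0.9, 0.6, 0.1]
gripper_width: 0.998
grasp_force: 0.0
```

jog_arm:
  moves: [-0.9,-1,0,0,0,0,1,0,-1,0,0,0,0,1,0,-1,0,0,0,0,1,0,-0.7,0,0,0,-0.95,1,0,0,0,0,0,-0.95,1,0,0,0,0,0,0,1,0,0,0,0,0,0,1,0,0,0,0,0,0,1]

```text
t: 3.53
eef_pos: [0.5827, -0.2601, 0.2498]
tool_rot: [-0.0, 0.13, 0.992, 0.0]
contact_force: [0.7, 0.2, 0.5]
gripper_width: 1.003
grasp_force: 0.0
```

Run:
```python
from h import *
import pickle
c=snap('wrist','w2.png');pickle.dump(c,open('w2.pkl','wb'))
o=get_obs();print(o['t'],o['eef_pos'],o['tool_rot'],o['contact_force'])
w1=cv2.imread('pics/w1.png');w2=cv2.imread('pics/w2.png')
z=cv2.resize(w1[190:290,190:324],(400,300),interpolation=cv2.INTER_CUBIC)
y=np.vstack([cv2.resize(w1,(400,300)),z]);
cv2.imwrite('pics/w12.png',np.hstack([y,cv2.resize(w2[60:360,180:380],(400,600))]))
```

```text
3.5833 [ 0.58268426 -0.26022631  0.2498238 ] [-6.46771043e-05  1.29454691e-01  9.91585273e-01  3.54105157e-04] [ 0.64061742 -0.51408242  0.72145425]
```

View pics/w12.png

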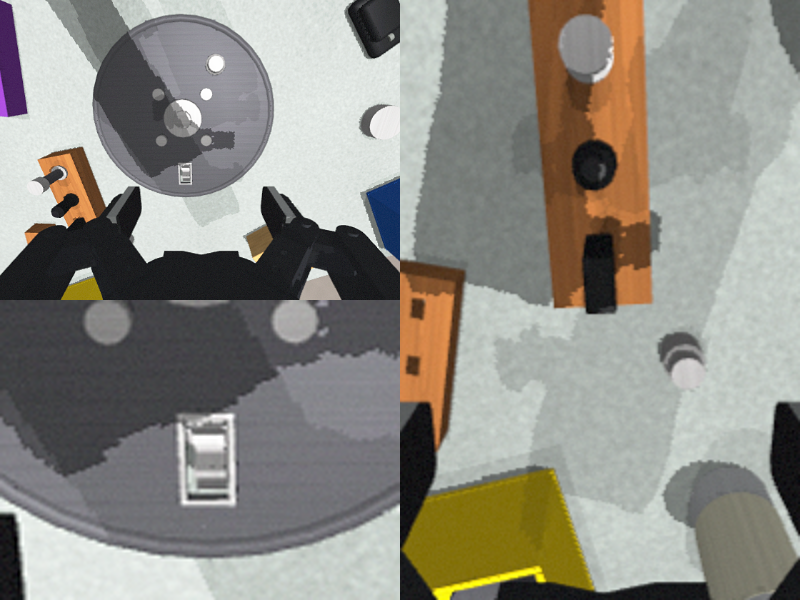

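The wrist views show the slot at w1 pixel (260,243) with its teeth visible. The adjuster is in w2 at about (280,196), with the rack's near edge from (257,213) to (306,211).

Run:
```python
from h import *
import pickle
c=pickle.load(open('w1.pkl','rb'))
s=onz(c,[[259.7,243.2]],.085)[0];g=cv2.cvtColor(c['color'],cv2.COLOR_BGR2GRAY)
e=onz(c,[[259.7,228],[259.7,258.3],[250.3,243],[269.1,243]],.085);print('slot',s,e.round(4).tolist())
u=proj(c,[[.467,.0062,.105]])[0];print(u, onz(c,[[256,165.5]],.105))
c=pickle.load(open('w2.pkl','rb'));o,_=ray(c,[[0,0]]);print('cam',o, 'nadir',proj(c,[[o[0],o[1],0]]))
hsv=cv2.cvtColor(c['color'],cv2.COLOR_BGR2HSV)
m=cv2.inRange(hsv,(3,120,40),(18,255,255));m[:,:235]=0;m[:, 330:]=0;m[230:]=0
m=cv2.morphologyEx(m,cv2.MORPH_CLOSE,np.ones((25,25)))
k=max(cv2.findContours(m,0,2)[0],key=cv2.contourArea);r=cv2.approxPolyDP(cv2.convexHull(k),2,True).reshape(-1,2);print(r.tolist())
for z in(0,.04):print(onz(c,r,z).round(4).tolist())
x,y,w,h=262,170,34,50
m=(c['color'][y:y+h,x:x+w].max(2)<45).astype(np.uint8)
k=max(cv2.findContours(m,0,2)[0],key=cv2.contourArea);r=cv2.approxPolyDP(cv2.convexHull(k),1,True).reshape(-1,2)+[x,y];print(r.tolist())
for z in(.1,.04):print(onz(c,r,z).round(4).tolist())
z=cv2.resize(c['color'][160:230,240:320],(800,600)[0:2],interpolation=cv2.INTER_CUBIC);cv2.imwrite('pics/w2z.png',z)
```

```text
slot [ 0.54831006 -0.02492734  0.085     ] [[0.5322, -0.0177, 0.085], [0.5649, -0.0324, 0.085], [0.5441, -0.0342, 0.085], [0.5521, -0.0154, 0.085]]
[252.71196519 166.1566341 ] [[0.46763624 0.00926546 0.105     ]]
cam [ 0.50847937 -0.23941905  0.3728719 ] nadir [[280.84664676 118.17007918]]
[[300, 56], [305, 210], [257, 213], [244, 60]]
[[0.4477, -0.2002, 0.0], [0.6314, -0.2385, 0.0], [0.6188, -0.3024, 0.0], [0.435, -0.2642, 0.0]]
[[0.4542, -0.2044, 0.04], [0.6182, -0.2386, 0.04], [0.6069, -0.2956, 0.04], [0.4428, -0.2615, 0.04]]
[[285, 177], [287, 194], [287, 214], [274, 216], [271, 190], [273, 178]]
[[0.5613, -0.2494, 0.1], [0.578, -0.2518, 0.1], [0.5979, -0.257, 0.1], [0.5966, -0.27, 0.1], [0.5702, -0.2658, 0.1], [0.5593, -0.2608, 0.1]]
[[0.573, -0.2516, 0.04], [0.5933, -0.2545, 0.04], [0.6175, -0.2608, 0.04], [0.6159, -0.2767, 0.04], [0.5837, -0.2716, 0.04], [0.5705, -0.2655, 0.04]]
```

View pics/w2z.png

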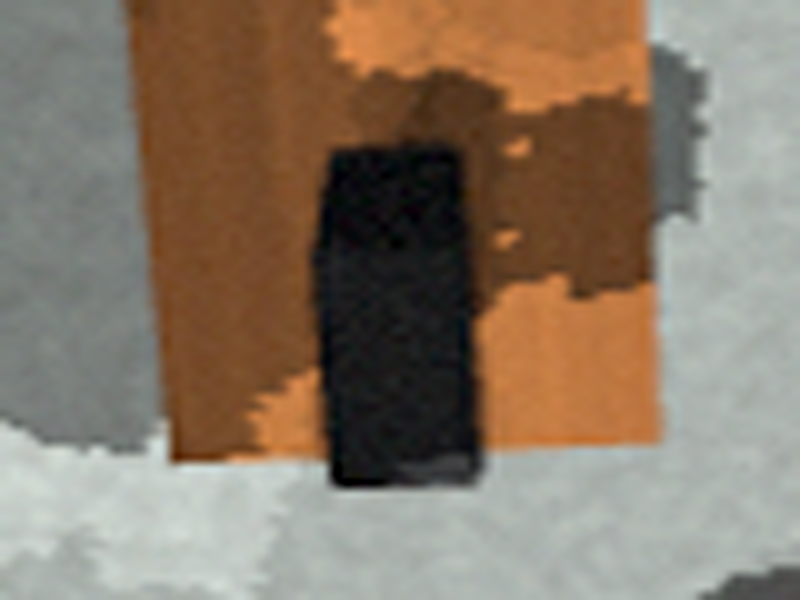

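The close crop shows the handle's top at w2 pixel (280,203), in the rack's near-end hole. The rack angle is about -11.8°, and the tool is at about (0.584,-0.261).

jog_arm:
  moves: [-0.1,0,1,0,0,-0.78,0.5,0,0,1,0,0,0,0.5,0,0,1,0,0,0,0.5,0,0,1,0,0,0,0.5,0,0,1,0,0,0,0.5,0,0,0,0,0,0,0.5,0,0,0,0,0,0,0.5,0,0,0,0,0,0,0.5]

```text
t: 4.25
eef_pos: [0.5849, -0.2622, 0.1511]
tool_rot: [0.001, 0.103, 0.995, -0.0]
contact_force: [-0.5, -0.4, -0.6]
gripper_width: 0.5
grasp_force: 0.0
```

Run:
```python
from h import *
import pickle
c=snap('wrist','w3.png')
cs=snap('side');cc=snap('scene')
o=get_obs();print(o['t'],o['eef_pos'],o['tool_rot'])
f=lambda im,x,y,w,h,s:cv2.resize(im[y:y+h,x:x+w],s,interpolation=cv2.INTER_CUBIC)
p=proj(cs,[o['eef_pos']])[0].astype(int);q=proj(cc,[o['eef_pos']])[0].astype(int)
cv2.imwrite('pics/w3c.png',np.vstack([np.hstack([f(cs['color'],p[0]-50,p[1]-20,100,75,(400,300)),f(cc['color'],q[0]-50,q[1]-20,100,75,(400,300))]),f(c['color'],140,120,280,105,(800,300))]))
```

```text
4.4 [ 0.58497847 -0.26253881  0.15155966] [ 1.26997326e-03  1.02706368e-01  9.94710881e-01 -2.27952338e-04]
```

View pics/w3c.png

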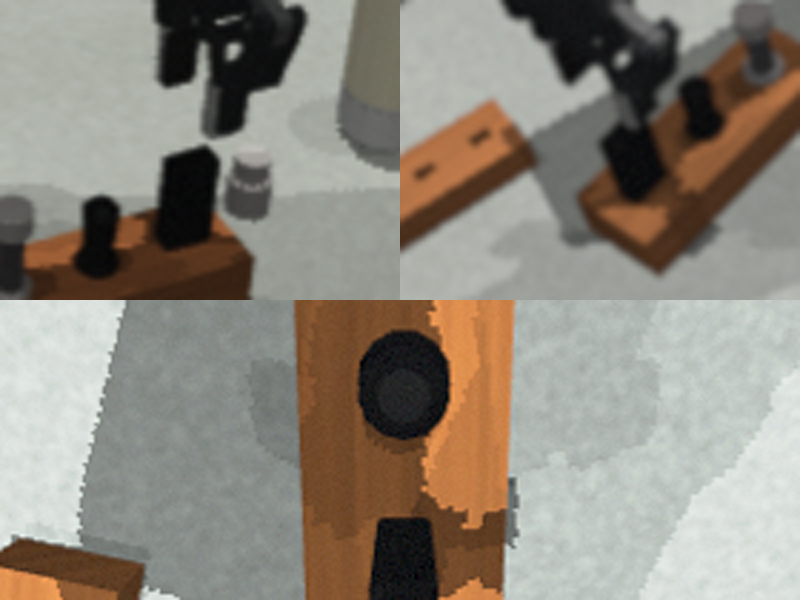

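The gripper hovers right above the handle, which sits at wrist column 281, so it is centred between the fingers. Next I go down and grip.

jog_arm:
  moves: [0,0,1,0,0,0,0.5,0,0,1,0,0,0,0.5,0,0,1,0,0,0,0.5,0,0,1,0,0,0,0.5,0,0,0.36,0,0,0,0.5,0,0,0,0,0,0,0.5,0,0,0,0,0,0,0.5,0,0,0,0,0,0,0]
  grip_force: 100

```text
t: 5.07
eef_pos: [0.5851, -0.2628, 0.0644]
tool_rot: [0.001, 0.103, 0.995, -0.0]
contact_force: [0.4, -0.5, 0.8]
gripper_width: 0.375
grasp_force: 0.0
```

jog_arm:
  moves: [0,0,0,0,0,0,0,0,0,0,0,0,0,0,0,0,0,0,0,0,0,0,0,0,0,0,0,0,0,0,0,0,0,0,0,0,0,0,0,0,0,0,0,0,0,0,0,0,0,0,0,0,0,0,0,0]

```text
t: 5.73
eef_pos: [0.585, -0.2628, 0.0645]
tool_rot: [0.001, 0.103, 0.995, -0.0]
contact_force: [-1.0, -1.0, 7.1]
gripper_width: 0.175
grasp_force: 97.4
```

jog_arm:
  moves: [0,0,-0.5,0,0,0,0,0,0,-0.5,0,0,0,0,0,0,-1,0,0,0,0,0,0,-1,0,0,0,0,0,0,-1,0,0,0,0,0,0,-1,0,0,0,0,0,0,-1,0,0,0,0,0,0,0,0,0,0,0]

```text
t: 6.4
eef_pos: [0.5862, -0.2636, 0.1881]
tool_rot: [0.004, 0.103, 0.995, -0.001]
contact_force: [1.5, -1.7, 0.0]
gripper_width: 0.174
grasp_force: 97.3
```

jog_arm:
  moves: [0.36,0.93,0,0,0,0,0,0.36,0.93,0,0,0,0,0,0.36,0.93,0,0,0,0,0,0.36,0.93,0,0,0,0,0,0.36,0.93,0,0,0,0,0,0.36,0.93,0,0,0,0,0,0.36,0.93,0,0,0,0,0,0.36,0.93,0,0,0,0,0]

```text
t: 7.07
eef_pos: [0.5575, -0.1039, 0.1828]
tool_rot: [-0.0, 0.103, 0.995, 0.0]
contact_force: [0.1, 0.3, -0.8]
gripper_width: 0.173
grasp_force: 97.5
```

jog_arm:
  moves: [0.36,0.93,0,0,0,0,0,0.36,0.93,0,0,0,0,0,0.36,0.93,0,0,0,0,0,0.36,0.93,0,0,0,0,0,0,0,0,0,0,-1,0,0,0,0,0,0,-1,0,0,0,0,0,0,-1,0,0,0,0,0,0,-1,0]

```text
t: 7.73
eef_pos: [0.5447, -0.0259, 0.1828]
tool_rot: [-0.0, -0.039, 0.999, 0.0]
contact_force: [-0.5, -0.3, -0.9]
gripper_width: 0.178
grasp_force: 97.3
```

jog_arm:
  moves: [0,0,0,0,0,-1,0,0,0,0,0,0,-1,0,0,0,0,0,0,-1,0,0,0,0,0,0,-1,0,0,0,0,0,0,-1,0,0,0,0,0,0,-1,0,0,0,0,0,0,-1,0,0,0,0,0,0,-1,0]

```text
t: 8.4
eef_pos: [0.5447, -0.0262, 0.1828]
tool_rot: [-0.0, -0.312, 0.95, 0.0]
contact_force: [0.4, -0.6, -0.9]
gripper_width: 0.177
grasp_force: 97.3
```

jog_arm:
  moves: [0,0,0,0,0,-1,0,0,0,0,0,0,-1,0,0,0,0,0,0,-1,0,0,0,0,0,0,-1,0,0,0,0,0,0,-1,0,0,0,0,0,0,-1,0,0,0,0,0,0,-1,0,0,0,0,0,0,-1,0]

```text
t: 9.07
eef_pos: [0.5447, -0.0262, 0.1828]
tool_rot: [-0.0, -0.562, 0.827, 0.0]
contact_force: [0.5, 0.3, -0.2]
gripper_width: 0.178
grasp_force: 97.3
```

Run:
```python
from h import *
import pickle
c=snap('wrist');pickle.dump(c,open('w4.pkl','wb'));cc=snap('scene');cs=snap('side')
o=get_obs();print(o['t'],o['eef_pos'],o['q'],o['contact_force'],o['torque'])
print(R.from_quat(np.roll(o['tool_rot'],-1)).as_matrix().round(4))
f=lambda im,p,w,h,s:cv2.resize(im[p[1]-h//2:p[1]+h//2,p[0]-w//2:p[0]+w//2],s,interpolation=cv2.INTER_CUBIC)
P=[.547,-.0258,.1]
pp=[proj(k,[P])[0].astype(int) for k in(cc,cs,c)];print(pp)
cv2.imwrite('pics/w4.png',np.hstack([np.vstack([f(cc['color'],pp[0],80,60,(400,300)),f(cs['color'],pp[1],80,60,(400,300))]),cv2.resize(c['color'][100:400,180:380],(400,600))]))
```

```text
9.2167 [ 0.54480438 -0.02627986  0.18277041] [-0.1163743   0.3422391   0.06167259  1.9365783  -0.02730462  0.86377926
  2.71874024] [-0.46643362  0.00879879 -1.4697921 ] [ 0.0167898  -0.00973529 -0.03512796]
[[-3.731e-01 -9.278e-01 -2.000e-04]
 [-9.278e-01  3.731e-01  1.000e-04]
 [ 0.000e+00  2.000e-04 -1.000e+00]]
[array([255, 227]), array([298, 196]), array([277, 224])]
```

View pics/w4.png

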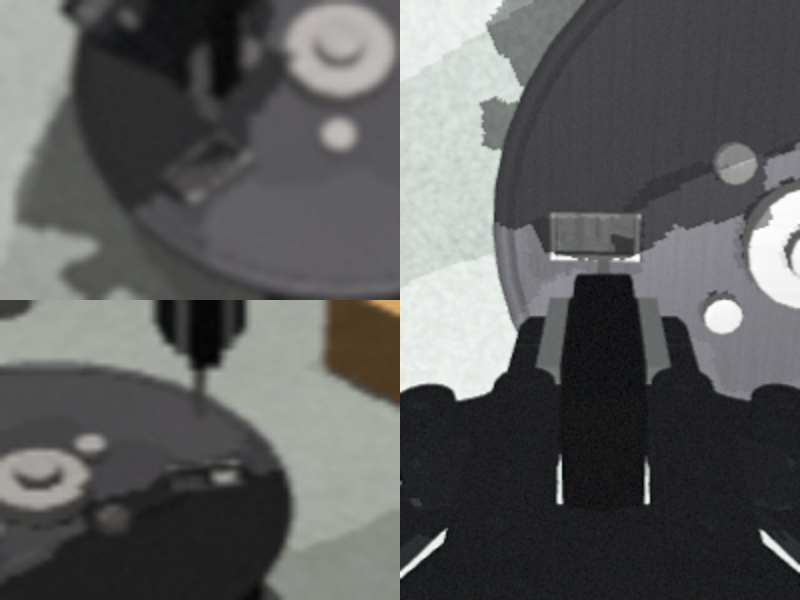

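The slot is at wrist pixel (278,218), spanning columns 255 to 300. The blade hangs beside it at column ~284, and the slot edges are parallel to the image rows, so the heading is right.

Run:
```python
from h import *
import pickle
c=pickle.load(open('w4.pkl','rb'));o=get_obs()
T=o['eef_pos'];M=R.from_quat(np.roll(o['tool_rot'],-1)).as_matrix()
e=onz(c,[[277.8,218.3],[255,218.3],[300.5,218.3],[277.8,206.5],[277.8,230]],.085);print(e.round(4).tolist())
print('slot in tool', ((e-T)@M).round(4)[:, :].tolist())
print('tip px',proj(c,[T+M@[0,0,.058],T+M@[0,0,.03],T+M@[.015,0,-.036],T+M@[-.015,0,-.036],T+M@[-.015,0,.024]]))
g=c['color'].max(2)
for v in (238,245,250,300,330): 
    r=g[v,240:330]; print(v,[int(x) for x in r[::3]])
```

```text
[[0.5473, -0.0252, 0.085], [0.5644, -0.032, 0.085], [0.5302, -0.0185, 0.085], [0.5436, -0.0345, 0.085], [0.5511, -0.0158, 0.085]]
slot in tool [[-0.0019, -0.0019, 0.0978], [-0.002, -0.0204, 0.0978], [-0.0018, 0.0164, 0.0978], [0.0081, -0.0019, 0.0978], [-0.012, -0.0019, 0.0978]]
tip px [[280.05130964 235.16612547]
 [279.90105146 253.73701501]
 [279.35657852 299.3079863 ]
 [279.14669746 366.97731993]
 [279.77955819 281.89700258]]
238 [134, 134, 131, 118, 122, 126, 140, 143, 148, 131, 18, 20, 17, 16, 16, 18, 23, 16, 18, 146, 143, 143, 147, 139, 144, 145, 140, 143, 140, 140]
245 [103, 131, 133, 140, 151, 150, 152, 154, 146, 18, 24, 26, 28, 25, 20, 20, 25, 18, 21, 108, 138, 142, 140, 138, 140, 142, 138, 139, 136, 136]
250 [106, 132, 147, 144, 149, 104, 103, 107, 57, 29, 20, 28, 21, 32, 22, 27, 24, 23, 27, 23, 105, 106, 104, 138, 138, 136, 139, 137, 138, 136]
300 [34, 34, 32, 35, 35, 29, 34, 29, 20, 27, 24, 21, 15, 19, 30, 29, 34, 26, 19, 26, 28, 28, 34, 35, 38, 33, 30, 32, 31, 35]
330 [23, 30, 27, 29, 28, 29, 27, 7, 21, 30, 20, 27, 24, 25, 27, 24, 23, 23, 22, 22, 26, 89, 36, 32, 29, 36, 32, 37, 27, 35]
```

jog_arm:
  moves: [-0.1,-0.17,0.4,0,0,0,0,0,0,0.4,0,0,0,0,0,0,0.4,0,0,0,0,0,0,0.4,0,0,0,0,0,0,0,0,0,0,0,0,0,0,0,0,0,0,0,0,0,0,0,0,0,0,0,0,0,0,0,0]

```text
t: 9.88
eef_pos: [0.5493, -0.0255, 0.1511]
tool_rot: [0.0, -0.561, 0.828, -0.0]
contact_force: [0.2, -0.0, -1.4]
gripper_width: 0.173
grasp_force: 97.4
```

Run:
```python
from h import *
import pickle
c=snap('wrist');pickle.dump(c,open('w5.pkl','wb'));cc=snap('scene');cs=snap('side');pickle.dump((cc,cs),open('sc5.pkl','wb'))
o=get_obs();print(o['t'],o['eef_pos'],o['contact_force'])
T=o['eef_pos'];M=R.from_quat(np.roll(o['tool_rot'],-1)).as_matrix()
w1=pickle.load(open('w1.pkl','rb'));w4=pickle.load(open('w4.pkl','rb'))
S=np.array([.5473,-.0252,.085]);bx=np.array([.928,-.373,0]);by=np.array([.373,.928,0])
def crop(k,p,w,h,s): return cv2.getRectSubPix(k['color'],(w,h),tuple(map(float,p))),s
def f(k,w,h,s,P=S):
    p=proj(k,[P])[0]; return cv2.resize(cv2.getRectSubPix(k['color'],(w,h),tuple(map(float,p))),s,interpolation=cv2.INTER_CUBIC)
A=np.vstack([np.hstack([f(w1,28,42,(200,300)),f(w4,56,42,(400,300))[:,100:300]]),f(cs,48,36,(400,300))])
B=np.vstack([f(c,96,72,(400,300)),f(cc,48,36,(400,300))])
cv2.imwrite('pics/w5.png',np.hstack([A,B]))
for n,k in(('w',c),('scene',cc),('side',cs)):
    print(n,proj(k,[T+M@[0,0,.058],T+M@[.005,0,.058],T+M@[.015,0,.024],S,S+.016*bx,S-.016*bx]).round(1).tolist())
```

```text
10.0333 [ 0.54920382 -0.02555068  0.15117465] [ 0.91403263  0.13382398 -1.1433076 ]
w [[280.2, 235.2], [280.2, 228.2], [280.0, 233.8], [283.0, 230.1], [260.2, 230.1], [305.8, 230.1]]
scene [[255.6, 230.1], [254.1, 228.8], [250.6, 218.0], [256.2, 231.4], [251.0, 235.6], [261.2, 227.2]]
side [[299.1, 198.1], [299.6, 199.2], [300.6, 190.0], [298.4, 200.9], [304.6, 200.1], [292.2, 201.7]]
```

View pics/w5.png

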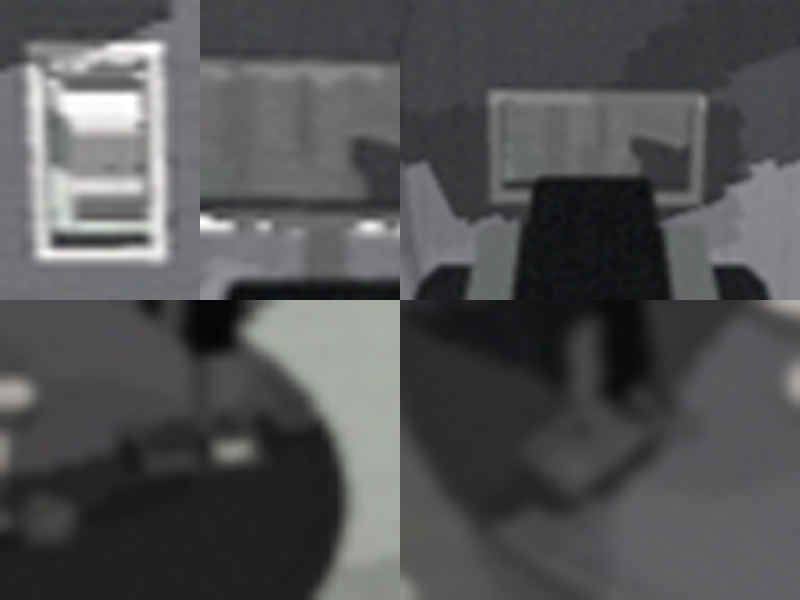

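The blade hangs over the slot. The slot's inner edges are at wrist columns ~260 to 306, and its centre (282.4,229.5) is within half a pixel of my estimate. The earlier view hints at a tooth about 4 mm inward of the slot's centre, so I'll enter about 10 mm inward, behind it.

jog_arm:
  moves: [0,0.54,0,0,0,0,0,0,0,0,0,0,0,0,0,0,0.15,0,0,0,0,0,0,0.15,0,0,0,0,0,0,0.15,0,0,0,0,0,0,0.15,0,0,0,0,0,0,0,0,0,0,0,0,0,0,0,0,0,0]

```text
t: 10.7
eef_pos: [0.5388, -0.0216, 0.1384]
tool_rot: [-0.0, -0.561, 0.828, 0.0]
contact_force: [-0.3, 0.5, -0.6]
gripper_width: 0.177
grasp_force: 97.5
```

jog_arm:
  moves: [0,0,0.05,0,0,0,0,0,0,0.05,0,0,0,0,0,0,0,0,0,0,0,0,0,0,0,0,0,0,0,0,0,0,0,0,0,0,0,0,0,0,0,0,0,0,0,0,0,0,0,0,0,0,0,0,0,0]

```text
t: 11.37
eef_pos: [0.539, -0.0215, 0.1368]
tool_rot: [0.0, -0.561, 0.828, -0.0]
contact_force: [-0.3, -0.1, -0.8]
gripper_width: 0.173
grasp_force: 97.5
```

jog_arm:
  moves: [0,0,0.05,0,0,0,0,0,0,0.05,0,0,0,0,0,0,0,0,0,0,0,0,0,0,0,0,0,0,0,0,0,0,0,0,0,0,0,0,0,0,0,0,0,0,0,0,0,0,0,0,0,0,0,0,0,0]

```text
t: 12.03
eef_pos: [0.539, -0.0215, 0.1348]
tool_rot: [0.0, -0.561, 0.828, 0.0]
contact_force: [0.3, 1.2, -0.8]
gripper_width: 0.174
grasp_force: 97.5
```

jog_arm:
  moves: [0,0,0.05,0,0,0,0,0,0,0.05,0,0,0,0,0,0,0,0,0,0,0,0,0,0,0,0,0,0,0,0,0,0,0,0,0,0,0,0,0,0,0,0,0,0,0,0,0,0,0,0,0,0,0,0,0,0]

```text
t: 12.7
eef_pos: [0.539, -0.0215, 0.1328]
tool_rot: [0.0, -0.561, 0.828, -0.0]
contact_force: [-1.2, 0.0, -1.3]
gripper_width: 0.176
grasp_force: 97.5
```

jog_arm:
  moves: [0,0,0.05,0,0,0,0,0,0,0.05,0,0,0,0,0,0,0,0,0,0,0,0,0,0,0,0,0,0,0,0,0,0,0,0,0,0,0,0,0,0,0,0,0,0,0,0,0,0,0,0,0,0,0,0,0,0]

```text
t: 13.37
eef_pos: [0.539, -0.0215, 0.1308]
tool_rot: [0.0, -0.561, 0.828, 0.0]
contact_force: [0.2, -0.7, -1.0]
gripper_width: 0.176
grasp_force: 97.5
```

jog_arm:
  moves: [0,0,0.05,0,0,0,0,0,0,0.05,0,0,0,0,0,0,0,0,0,0,0,0,0,0,0,0,0,0,0,0,0,0,0,0,0,0,0,0,0,0,0,0,0,0,0,0,0,0,0,0,0,0,0,0,0,0]

```text
t: 14.03
eef_pos: [0.539, -0.0215, 0.1288]
tool_rot: [0.0, -0.561, 0.828, 0.0]
contact_force: [0.5, -0.7, -1.0]
gripper_width: 0.17
grasp_force: 97.5
```

jog_arm:
  moves: [0,-0.025,0,0,0,0,0,0,-0.025,0,0,0,0,0,0,-0.025,0,0,0,0,0,0,-0.025,0,0,0,0,0,0,-0.025,0,0,0,0,0,0,-0.025,0,0,0,0,0,0,-0.025,0,0,0,0,0,0,-0.025,0,0,0,0,0]

```text
t: 14.7
eef_pos: [0.5419, -0.0227, 0.1286]
tool_rot: [-0.001, -0.561, 0.828, 0.001]
contact_force: [-2.9, 0.7, 1.3]
gripper_width: 0.172
grasp_force: 97.7
```

jog_arm:
  moves: [0,-0.025,0,0,0,0,0,0,-0.025,0,0,0,0,0,0,-0.025,0,0,0,0,0,0,-0.025,0,0,0,0,0,0,-0.025,0,0,0,0,0,0,-0.025,0,0,0,0,0,0,-0.025,0,0,0,0,0,0,-0.025,0,0,0,0,0]

```text
t: 15.37
eef_pos: [0.5464, -0.0245, 0.1288]
tool_rot: [-0.0, -0.561, 0.828, 0.0]
contact_force: [-4.5, 2.1, 1.7]
gripper_width: 0.176
grasp_force: 97.8
```

jog_arm:
  moves: [0,-0.0375,0,0,0,0,0,0,-0.0375,0,0,0,0,0,0,-0.0375,0,0,0,0,0,0,-0.0375,0,0,0,0,0,0,-0.0375,0,0,0,0,0,0,-0.0375,0,0,0,0,0,0,-0.0375,0,0,0,0,0,0,-0.0375,0,0,0,0,0]

```text
t: 16.03
eef_pos: [0.5517, -0.0267, 0.1286]
tool_rot: [-0.0, -0.561, 0.828, 0.0]
contact_force: [-4.7, 2.1, -0.3]
gripper_width: 0.179
grasp_force: 97.5
```

jog_arm:
  moves: [0,-0.0375,0,0,0,0,0,0,-0.0375,0,0,0,0,0,0,-0.0375,0,0,0,0,0,0,-0.0375,0,0,0,0,0,0,-0.0375,0,0,0,0,0,0,-0.025,0,0,0,0,0,0,0,0,0,0,0,0,0,0,0,0,0,0,0]

```text
t: 16.7
eef_pos: [0.556, -0.0284, 0.1288]
tool_rot: [0.0, -0.561, 0.828, -0.0]
contact_force: [-4.1, 2.4, -1.6]
gripper_width: 0.171
grasp_force: 97.5
```

jog_arm:
  moves: [0,0.05,0,0,0,0,0,0,0,-0.25,0,0,0,0,0,0,-0.25,0,0,0,0,0,0,0,0,0,0,0,0,0.36,0,0,0,0,0,0,0.36,0,0,0,0,0,0,0,0,0,0,0,0,0,0,0,0,0,0,0]

```text
t: 17.37
eef_pos: [0.5409, -0.0223, 0.1387]
tool_rot: [-0.0, -0.561, 0.828, 0.0]
contact_force: [0.2, -0.1, -1.5]
gripper_width: 0.174
grasp_force: 97.7
```

jog_arm:
  moves: [0,0,0.1,0,0,0,0,0,0,0.1,0,0,0,0,0,0,0.05,0,0,0,0,0,0,0,0,0,0,0,0,0,0,0,0,0,0,0,0,0,0,0,0,0,0,0,0,0,0,0,0,0,0,0,0,0,0,0]

```text
t: 18.03
eef_pos: [0.5416, -0.0226, 0.1338]
tool_rot: [0.0, -0.561, 0.828, -0.0]
contact_force: [-0.3, 0.6, -1.4]
gripper_width: 0.172
grasp_force: 97.7
```

Clear so far. I go deeper, then push the next tooth.

jog_arm:
  moves: [0,0,0.05,0,0,0,0,0,0,0.05,0,0,0,0,0,0,0,0,0,0,0,0,0,0,0,0,0,0,0,0,0,0,0,0,0,0,0,0,0,0,0,0,0,0,0,0,0,0,0,0,0,0,0,0,0,0]

```text
t: 18.7
eef_pos: [0.5416, -0.0226, 0.1318]
tool_rot: [0.0, -0.561, 0.828, -0.0]
contact_force: [1.2, -0.2, -0.1]
gripper_width: 0.175
grasp_force: 97.7
```

jog_arm:
  moves: [0,0,0.05,0,0,0,0,0,0,0.05,0,0,0,0,0,0,0.05,0,0,0,0,0,0,0,0,0,0,0,0,0,0,0,0,0,0,0,0,0,0,0,0,0,0,0,0,0,0,0,0,0,0,0,0,0,0,0]

```text
t: 19.37
eef_pos: [0.5416, -0.0226, 0.1288]
tool_rot: [0.0, -0.561, 0.828, -0.0]
contact_force: [-0.1, 0.0, -1.3]
gripper_width: 0.172
grasp_force: 97.7
```

jog_arm:
  moves: [0,-0.025,0,0,0,0,0,0,-0.025,0,0,0,0,0,0,-0.025,0,0,0,0,0,0,-0.025,0,0,0,0,0,0,-0.025,0,0,0,0,0,0,-0.025,0,0,0,0,0,0,-0.025,0,0,0,0,0,0,-0.025,0,0,0,0,0]

```text
t: 20.03
eef_pos: [0.5444, -0.0237, 0.1286]
tool_rot: [-0.001, -0.561, 0.828, 0.001]
contact_force: [-2.7, 1.5, 2.0]
gripper_width: 0.177
grasp_force: 98.0
```

jog_arm:
  moves: [0,-0.01,0,0,0,0,0,0,-0.01,0,0,0,0,0,0,-0.01,0,0,0,0,0,0,0,0,0,0,0,0,0,0,0,0,0,0,0,0,0,0,0,0,0,0,0,0,0,0,0,0,0,0,0,0,0,0,0,0]

```text
t: 20.7
eef_pos: [0.5458, -0.0243, 0.1287]
tool_rot: [-0.0, -0.561, 0.828, 0.0]
contact_force: [-3.7, 1.7, 0.2]
gripper_width: 0.178
grasp_force: 98.0
```

jog_arm:
  moves: [0,-0.01,0,0,0,0,0,0,-0.01,0,0,0,0,0,0,-0.01,0,0,0,0,0,0,-0.01,0,0,0,0,0,0,0,0,0,0,0,0,0,0,0,0,0,0,0,0,0,0,0,0,0,0,0,0,0,0,0,0,0]

```text
t: 21.37
eef_pos: [0.5466, -0.0246, 0.1288]
tool_rot: [-0.0, -0.561, 0.828, 0.0]
contact_force: [-4.5, 0.5, 2.5]
gripper_width: 0.179
grasp_force: 98.0
```

jog_arm:
  moves: [0,-0.01,0,0,0,0,0,0,-0.01,0,0,0,0,0,0,-0.01,0,0,0,0,0,0,-0.01,0,0,0,0,0,0,0,0,0,0,0,0,0,0,0,0,0,0,0,0,0,0,0,0,0,0,0,0,0,0,0,0,0]

```text
t: 22.03
eef_pos: [0.5474, -0.0249, 0.1288]
tool_rot: [0.0, -0.561, 0.828, -0.0]
contact_force: [-3.5, 1.6, 1.7]
gripper_width: 0.172
grasp_force: 98.1
```

jog_arm:
  moves: [0,-0.01,0,0,0,0,0,0,-0.01,0,0,0,0,0,0,-0.01,0,0,0,0,0,0,-0.01,0,0,0,0,0,0,0,0,0,0,0,0,0,0,0,0,0,0,0,0,0,0,0,0,0,0,0,0,0,0,0,0,0]

```text
t: 22.7
eef_pos: [0.5481, -0.0252, 0.1288]
tool_rot: [0.0, -0.561, 0.828, -0.0]
contact_force: [-4.6, 0.9, 2.7]
gripper_width: 0.174
grasp_force: 98.1
```

jog_arm:
  moves: [0,-0.01,0,0,0,0,0,0,-0.01,0,0,0,0,0,0,-0.01,0,0,0,0,0,0,-0.01,0,0,0,0,0,0,-0.01,0,0,0,0,0,0,0,0,0,0,0,0,0,0,0,0,0,0,0,0,0,0,0,0,0,0]

```text
t: 23.37
eef_pos: [0.549, -0.0256, 0.1288]
tool_rot: [0.0, -0.561, 0.828, -0.0]
contact_force: [-3.9, 0.4, 1.5]
gripper_width: 0.174
grasp_force: 98.1
```

jog_arm:
  moves: [0,-0.01,0,0,0,0,0,0,-0.01,0,0,0,0,0,0,-0.01,0,0,0,0,0,0,-0.01,0,0,0,0,0,0,-0.01,0,0,0,0,0,0,0,0,0,0,0,0,0,0,0,0,0,0,0,0,0,0,0,0,0,0]

```text
t: 24.03
eef_pos: [0.5494, -0.0257, 0.1287]
tool_rot: [-0.0, -0.561, 0.828, 0.0]
contact_force: [-6.2, 1.2, 3.4]
gripper_width: 0.171
grasp_force: 98.3
```

jog_arm:
  moves: [0,-0.01,0,0,0,0,0,0,-0.01,0,0,0,0,0,0,0,0,0,0,0,0,0,0,0,0,0,0,0,0,0,0,0,0,0,0,0,0,0,0,0,0,0,0,0,0,0,0,0,0,0,0,0,0,0,0,0]

```text
t: 24.7
eef_pos: [0.5495, -0.0257, 0.1287]
tool_rot: [-0.001, -0.561, 0.828, 0.001]
contact_force: [-6.8, 1.0, 4.2]
gripper_width: 0.173
grasp_force: 98.4
```

jog_arm:
  moves: [0,-0.02,0,0,0,0,0,0,-0.02,0,0,0,0,0,0,0,0,0,0,0,0,0,0,0,0,0,0,0,0,0,0,0,0,0,0,0,0,0,0,0,0,0,0,0,0,0,0,0,0,0,0,0,0,0,0,0]

```text
t: 25.37
eef_pos: [0.5496, -0.0258, 0.1287]
tool_rot: [-0.001, -0.561, 0.828, 0.001]
contact_force: [-8.8, 3.5, 6.7]
gripper_width: 0.175
grasp_force: 98.7
```

jog_arm:
  moves: [0,0,-0.02,0,0,0,0,0,0,-0.02,0,0,0,0,0,0,0,0,0,0,0,0,0,0,0,0,0,0,0,0,0,0,0,0,0,0,0,0,0,0,0,0,0,0,0,0,0,0,0,0,0,0,0,0,0,0]

```text
t: 26.03
eef_pos: [0.5496, -0.0258, 0.1288]
tool_rot: [-0.001, -0.561, 0.828, 0.001]
contact_force: [-6.3, 3.6, -0.0]
gripper_width: 0.17
grasp_force: 97.9
```

Run:
```python
from h import *
F=[]
for i in range(3):
    read_camera('wrist');o=get_obs();F.append(np.r_[o['contact_force'],o['torque']])
F=np.mean(F,0);print(o['t'],o['eef_pos'],F.round(2),'bx,by',F[:3]@[.928,-.373,0],F[:3]@[.373,.928,0])
```

```text
26.1833 [ 0.54959793 -0.02582017  0.12885477] [-6.32  2.15  0.6   0.65  1.68 -0.04] bx,by -6.665741488702082 -0.3603262988757603
```

jog_arm:
  moves: [0,-0.02,0,0,0,0,0,0,-0.02,0,0,0,0,0,0,-0.02,0,0,0,0,0,0,-0.02,-0.01,0,0,0,0,0,0,0,0,0,0,0,0,0,0,0,0,0,0,0,0,0,0,0,0,0,0,0,0,0,0,0,0]

```text
t: 26.85
eef_pos: [0.5499, -0.0259, 0.1288]
tool_rot: [-0.002, -0.561, 0.828, 0.002]
contact_force: [-9.9, 3.8, 1.7]
gripper_width: 0.173
grasp_force: 98.2
```

```bash
cat > ff.py <<'E'
from h import *
F=[]
for i in range(3):
    read_camera('wrist');o=get_obs();F.append(np.r_[o['contact_force'],o['torque']])
F=np.mean(F,0);print(o['t'],o['eef_pos'],F.round(2),'bx,by',F[:3]@[.928,-.373,0],F[:3]@[.373,.928,0],np.linalg.norm(F[:3]))
E
python3 ff.py
```

```text
27.0 [ 0.54989489 -0.02592141  0.12877805] [-9.09  3.54  2.22  0.96  2.43 -0.  ] bx,by -9.75956717691463 -0.10978207545504626 10.006966756610536
```

jog_arm:
  moves: [0,-0.03,0,0,0,0,0,0,-0.03,-0.01,0,0,0,0,0,-0.03,0,0,0,0,0,0,-0.03,-0.01,0,0,0,0,0,-0.03,0,0,0,0,0,0,0,0,0,0,0,0,0,0,0,0,0,0,0,0,0,0,0,0,0,0]

```text
t: 27.67
eef_pos: [0.5505, -0.0262, 0.1287]
tool_rot: [-0.004, -0.561, 0.828, 0.004]
contact_force: [-15.8, 5.7, 6.8]
gripper_width: 0.173
grasp_force: 98.8
```

```bash
python3 ff.py
```

```text
27.8167 [ 0.5505351  -0.02610594  0.12873608] [-1.419e+01  6.560e+00  6.110e+00  1.510e+00  3.740e+00 -1.000e-02] bx,by -15.618486690768169 0.7898617682091951 16.787375053061783
```

jog_arm:
  moves: [0,0,-0.01,0,0,0,0,0,-0.02,-0.01,0,0,0,0,0,-0.02,-0.01,0,0,0,0,0,-0.02,0,0,0,0,0,0,-0.02,0,0,0,0,0,0,0,0,0,0,0,0,0,0,0,0,0,0,0,0,0,0,0,0,0,0]

```text
t: 28.48
eef_pos: [0.5508, -0.0263, 0.1287]
tool_rot: [-0.005, -0.561, 0.828, 0.005]
contact_force: [-16.8, 7.0, 5.4]
gripper_width: 0.173
grasp_force: 98.7
```

```bash
python3 ff.py
```

```text
28.6333 [ 0.55082344 -0.02628193  0.12877574] [-16.62   7.31   5.41   1.84   4.26  -0.05] bx,by -18.15096213586653 0.586267993391357 18.944997206154383
```

18.2 N along the push. I hold it for about 1.3 s.

jog_arm:
  moves: [0,0,0,0,0,0,0,0,0,0,0,0,0,0,0,0,0,0,0,0,0,0,0,0,0,0,0,0,0,0,0,0,0,0,0,0,0,0,0,0,0,0,0,0,0,0,0,0,0,0,0,0,0,0,0,0]

```text
t: 29.3
eef_pos: [0.5508, -0.0263, 0.1288]
tool_rot: [-0.005, -0.561, 0.828, 0.005]
contact_force: [-16.4, 7.4, 5.4]
gripper_width: 0.178
grasp_force: 98.7
```

jog_arm:
  moves: [0,0,0,0,0,0,0,0,0,0,0,0,0,0,0,0,0,0,0,0,0,0,0,0,0,0,0,0,0,0,0,0,0,0,0,0,0,0,0,0,0,0,0,0,0,0,0,0,0,0,0,0,0,0,0,0]

```text
t: 29.97
eef_pos: [0.5508, -0.0262, 0.1288]
tool_rot: [-0.005, -0.561, 0.828, 0.005]
contact_force: [-16.5, 6.8, 6.5]
gripper_width: 0.171
grasp_force: 98.7
```

```bash
python3 ff.py
```

```text
30.1167 [ 0.55076464 -0.02624646  0.1287496 ] [-16.11   6.69   6.15   1.83   4.26  -0.04] bx,by -17.44274999069085 0.2034085668644492 18.492912507607798
```

jog_arm:
  moves: [0,0.04,0,0,0,0,0,0,0.04,0,0,0,0,0,0,0.03,0,0,0,0,0,0,0,0,0,0,0,0,0,0,0,0,0,0,0,0,0,0,0,0,0,0,0,0,0,0,0,0,0,0,0,0,0,0,0,0]

```text
t: 30.78
eef_pos: [0.5504, -0.0261, 0.1289]
tool_rot: [-0.004, -0.561, 0.828, 0.003]
contact_force: [-11.7, 5.1, 1.2]
gripper_width: 0.176
grasp_force: 98.4
```

```bash
python3 ff.py
```

```text
30.9333 [ 0.55034572 -0.02614067  0.12887806] [-11.85   5.41   0.28   1.4    3.06  -0.  ] bx,by -13.015002660404985 0.6045259130197858 13.030046479159203
```

jog_arm:
  moves: [0,0.06,0,0,0,0,0,0,0.06,0,0,0,0,0,0,0.06,0,0,0,0,0,0,0.06,0,0,0,0,0,0,0.06,0,0,0,0,0,0,0.06,0,0,0,0,0,0,0,0,0,0,0,0,0,0,0,0,0,0,0]

```text
t: 31.6
eef_pos: [0.5492, -0.0254, 0.1313]
tool_rot: [0.001, -0.561, 0.828, -0.001]
contact_force: [-1.3, -0.2, -1.0]
gripper_width: 0.175
grasp_force: 98.4
```

```bash
python3 ff.py
```

```text
31.75 [ 0.54898569 -0.02538668  0.13123412] [ 0.18  0.16 -0.45  0.03  0.01 -0.02] bx,by 0.10253965284780955 0.2176516418070405 0.5120316222955492
```

jog_arm:
  moves: [0,0,-0.3,0,0,0,0,0,0,-0.5,0,0,0,0,0,0,-1,0,0,0,0,0,0,-1,0,0,0,0,0,0,0,0,0,1,0,0,0,0,0,0,1,0,0,0,0,0,0,1,0,0,0,0,0,0,1,0]

```text
t: 32.42
eef_pos: [0.5486, -0.0252, 0.1882]
tool_rot: [0.001, -0.438, 0.899, -0.0]
contact_force: [0.2, 0.6, -1.1]
gripper_width: 0.173
grasp_force: 98.4
```

jog_arm:
  moves: [0,0,0,0,0,1,0,0,0,0,0,0,1,0,0,0,0,0,0,1,0,0,0,0,0,0,1,0,0,0,0,0,0,1,0,0,0,0,0,0,1,0,0,0,0,0,0,1,0,0,0,0,0,0,1,0]

```text
t: 33.08
eef_pos: [0.5486, -0.0251, 0.188]
tool_rot: [0.001, -0.174, 0.985, 0.0]
contact_force: [0.5, -0.1, -1.1]
gripper_width: 0.177
grasp_force: 98.4
```

jog_arm:
  moves: [0,0,0,0,0,1,0,0,0,0,0,0,1,0,0,0,0,0,0,1,0,0,0,0,0,0,1,0,0,0,0,0,0,1,0,0,0,0,0,0,1,0,0,0,0,0,0,1,0,0,0,0,0,0,1,0]

```text
t: 33.75
eef_pos: [0.5486, -0.0251, 0.188]
tool_rot: [0.001, 0.104, 0.995, 0.0]
contact_force: [-0.4, -1.1, -1.1]
gripper_width: 0.173
grasp_force: 98.4
```

```bash
cat > st.py <<'E'
from h import *
o=get_obs();T=o['eef_pos'];M=R.from_quat(np.roll(o['tool_rot'],-1)).as_matrix()
print(o['t'],T.round(4),M.round(4).tolist(),o['contact_force'].round(1))
# target: original grasp pose
G=np.array([.585,-.2628,.0644]);d=M.T@(G-T)
print('to grasp pose, tool units',(d/.02).round(3),'yaw left deg',78.2-np.degrees(np.arctan2(M[1,1],M[0,1])))
E
python3 st.py
```

```text
33.75 [ 0.5486 -0.0251  0.188 ] [[-0.9782, 0.2075, 0.0015], [0.2075, 0.9782, 0.0005], [-0.0014, 0.0008, -1.0]] [-0.4 -1.1 -1.1]
to grasp pose, tool units [ -4.24  -11.254   6.175] yaw left deg 0.17833752792391522
```

jog_arm:
  moves: [-0.35,-0.94,0,0,0,0,0,-0.35,-0.94,0,0,0,0,0,-0.35,-0.94,0,0,0,0,0,-0.35,-0.94,0,0,0,0,0,-0.35,-0.94,0,0,0,0,0,-0.35,-0.94,0,0,0,0,0,-0.35,-0.94,0,0,0,0,0,-0.35,-0.94,0,0,0,0,0]

```text
t: 34.42
eef_pos: [0.5727, -0.1848, 0.188]
tool_rot: [0.001, 0.103, 0.995, 0.0]
contact_force: [-0.0, -0.3, -1.2]
gripper_width: 0.177
grasp_force: 98.4
```

jog_arm:
  moves: [-0.35,-0.94,0,0,0,0,0,-0.35,-0.94,0,0,0,0,0,-0.35,-0.94,0,0,0,0,0,-0.35,-0.94,0,0,0,0,0,0,0,0,0,0,0,0,0,0,0,0,0,0,0,0,0,0,0,0,0,0,0,0,0,0,0,0,0]

```text
t: 35.08
eef_pos: [0.5846, -0.2616, 0.1871]
tool_rot: [0.0, 0.102, 0.995, 0.001]
contact_force: [-0.3, 0.2, -1.4]
gripper_width: 0.174
grasp_force: 98.4
```

```bash
python3 st.py
python3 - <<'E'
from h import *
import pickle
c=snap('wrist');cc=snap('scene');cs=snap('side');o=get_obs()
H=[.5848,-.2618,.04]
def f(k,w,h,s,P=H):
    p=proj(k,[P])[0];print(p); return cv2.resize(cv2.getRectSubPix(k['color'],(w,h),tuple(map(float,p))),s,interpolation=cv2.INTER_CUBIC)
cv2.imwrite('pics/w6.png',np.hstack([np.vstack([f(cs,64,48,(400,300),H[:2]+[.09]),f(cc,64,48,(400,300),H[:2]+[.09])]),f(c,80,120,(400,600))]))
T=o['eef_pos'];M=R.from_quat(np.roll(o['tool_rot'],-1)).as_matrix()
for k in(c,cs,cc):print(proj(k,[T+M@[.015,0,.024],T+M@[0,0,.058],T+M@[0,0,.024]]).round(1).tolist())
E
```

```text
35.0833 [ 0.5846 -0.2616  0.1871] [[-0.9793, 0.2026, 0.0003], [0.2026, 0.9793, 0.001], [-0.0001, 0.0011, -1.0]] [-0.3  0.2 -1.4]
to grasp pose, tool units [-0.032 -0.059  6.133] yaw left deg -0.11340034426545742
[373.16066254 243.28596118]
[158.22083395 208.04492001]
[279.83248791 201.396917  ]
[[278.6, 236.2], [279.1, 237.1], [278.7, 260.7]]
[[370.1, 218.7], [374.7, 229.6], [376.2, 217.0]]
[[156.0, 185.0], [154.6, 198.3], [151.2, 189.4]]
```

View pics/w6.png

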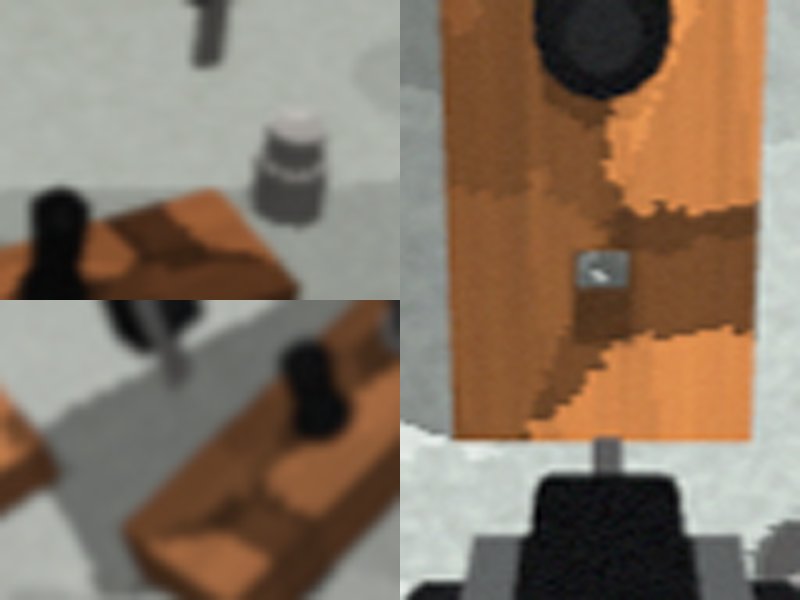

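The empty hole is at wrist pixel (280.5,200.7). The blade hangs at column 281, lined up and upright. I go down in stages.

jog_arm:
  moves: [0,-0.035,0.7,0,0,0,0,0,0,0.7,0,0,0,0,0,0,0.7,0,0,0,0,0,0,0.7,0,0,0,0,0,0,0.7,0,0,0,0,0,0,0.5,0,0,0,0,0,0,0,0,0,0,0,0,0,0,0,0,0,0]

```text
t: 35.9
eef_pos: [0.5839, -0.2636, 0.1064]
tool_rot: [-0.001, 0.103, 0.995, 0.0]
contact_force: [0.0, -0.3, 0.0]
gripper_width: 0.174
grasp_force: 98.4
```

jog_arm:
  moves: [0,0,0.1,0,0,0,0,0,0,0.1,0,0,0,0,0,0,0.1,0,0,0,0,0,0,0.1,0,0,0,0,0,0,0.1,0,0,0,0,0,0,0,0,0,0,0,0,0,0,0,0,0,0,0,0,0,0,0,0,0]

```text
t: 36.57
eef_pos: [0.5841, -0.2639, 0.0968]
tool_rot: [0.0, 0.103, 0.995, 0.0]
contact_force: [0.6, 0.1, -0.2]
gripper_width: 0.175
grasp_force: 98.4
```

```bash
python3 st.py
```

```text
36.5667 [ 0.5841 -0.2639  0.0968] [[-0.9789, 0.2043, 0.0], [0.2043, 0.9789, 0.0], [-0.0, 0.0, -1.0]] [ 0.6  0.1 -0.2]
to grasp pose, tool units [-0.032  0.062  1.622] yaw left deg -0.012681357617438493
```

jog_arm:
  moves: [0,0.065,0,0,0,0,0,0,0,0.2,0,0,0,0,0,0,0.2,0,0,0,0,0,0,0.2,0,0,0,0,0,0,0.2,0,0,0,0,0,0,0,0,0,0,0,0,0,0,0,0,0,0,0,0,0,0,0,0,0]

```text
t: 37.23
eef_pos: [0.5844, -0.2627, 0.0808]
tool_rot: [-0.0, 0.103, 0.995, -0.0]
contact_force: [-0.3, -0.6, -1.5]
gripper_width: 0.176
grasp_force: 98.4
```

```bash
python3 st.py
```

```text
37.2333 [ 0.5844 -0.2627  0.0808] [[-0.9789, 0.2044, -0.0001], [0.2044, 0.9789, -0.0], [0.0, -0.0001, -1.0]] [-0.3 -0.6 -1.5]
to grasp pose, tool units [-0.032  0.001  0.818] yaw left deg -0.005991865814806374
```

jog_arm:
  moves: [0,0,0.2,0,0,0,0,0,0,0.2,0,0,0,0,0,0,0.2,0,0,0,0,0,0,0.1,0,0,0,0,0,0,0.05,0,0,0,0,0,0,0.03,0,0,0,0,0,0,0,0,0,0,0,0,0,0,0,0,0,0]

```text
t: 37.9
eef_pos: [0.5844, -0.2626, 0.0653]
tool_rot: [0.0, 0.103, 0.995, -0.0]
contact_force: [0.4, 0.3, -0.2]
gripper_width: 0.171
grasp_force: 98.4
```

```bash
python3 st.py
```

```text
37.9 [ 0.5844 -0.2626  0.0653] [[-0.9789, 0.2043, 0.0002], [0.2043, 0.9789, -0.0001], [-0.0002, -0.0, -1.0]] [ 0.4  0.3 -0.2]
to grasp pose, tool units [-0.029 -0.002  0.044] yaw left deg -0.011965823755488714
```

jog_arm:
  moves: [0,0,0.03,0,0,0,0,0,0,0.03,0,0,0,0,0,0,0,0,0,0,0,0,0,0,0,0,0,0,0,0,0,0,0,0,0,0,0,0,0,0,0,0,0,0,0,0,0,0,0,0,0,0,0,0,0,0]

```text
t: 38.57
eef_pos: [0.5845, -0.2627, 0.0645]
tool_rot: [0.0, 0.103, 0.995, 0.0]
contact_force: [-1.2, 0.4, 5.4]
gripper_width: 0.173
grasp_force: 99.3
```

```bash
python3 st.py
```

```text
38.5667 [ 0.5845 -0.2627  0.0645] [[-0.9789, 0.2043, 0.0005], [0.2043, 0.9789, -0.0], [-0.0005, 0.0001, -1.0]] [-1.2  0.4  5.4]
to grasp pose, tool units [-0.024 -0.001  0.004] yaw left deg -0.011446407043408158
```

The shoulder is resting on the rack. I release and back off upwards.

jog_arm:
  moves: [0,0,0,0,0,0,0.45,0,0,0,0,0,0,0.45,0,0,0,0,0,0,0.45,0,0,0,0,0,0,0.45,0,0,0,0,0,0,0.45,0,0,0,0,0,0,0.45,0,0,0,0,0,0,0.45,0,0,0,0,0,0,0.45]

```text
t: 39.23
eef_pos: [0.5843, -0.2626, 0.064]
tool_rot: [-0.0, 0.103, 0.995, 0.0]
contact_force: [-0.4, 0.0, -0.2]
gripper_width: 0.449
grasp_force: 0.0
```

jog_arm:
  moves: [0,0,-0.3,0,0,0,0.45,0,0,-0.5,0,0,0,0.45,0,0,-1,0,0,0,0.45,0,0,-1,0,0,0,0.45,0,0,-1,0,0,0,0.45,0,0,-1,0,0,0,0.45,0,0,-1,0,0,0,0.45,0,0,0,0,0,0,0.45]

```text
t: 39.9
eef_pos: [0.5866, -0.264, 0.1855]
tool_rot: [0.004, 0.103, 0.995, -0.001]
contact_force: [0.0, -0.6, 0.9]
gripper_width: 0.452
grasp_force: 0.0
```

```bash
python3 st.py
python3 - <<'E'
from h import *
c=snap('wrist');cc=snap('scene');cs=snap('side')
f=lambda k,w,h,s,P:cv2.resize(cv2.getRectSubPix(k['color'],(w,h),tuple(map(float,proj(k,[P])[0]))),s,interpolation=cv2.INTER_CUBIC)
H=[.57,-.259,.06];S=[.53,-.015,.085]
cv2.imwrite('pics/w7.png',np.vstack([np.hstack([f(cs,80,60,(400,300),H),f(cc,80,60,(400,300),H)]),np.hstack([f(c,133,100,(400,300),H),f(cs,100,75,(400,300),S)])]))
E
```

```text
39.9 [ 0.5866 -0.264   0.1855] [[-0.9788, 0.2047, 0.0076], [0.2047, 0.9788, -0.0025], [-0.008, -0.0009, -1.0]] [ 0.  -0.6  0.9]
to grasp pose, tool units [0.14  0.048 6.054] yaw left deg 0.013962529407322677
```

View pics/w7.png

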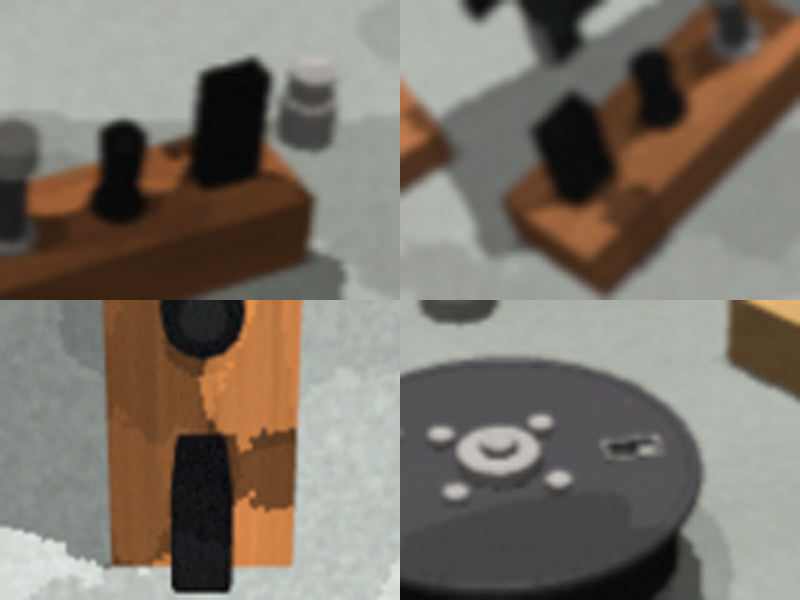

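The adjuster stands upright in its hole with its shoulder on the rack (side crop, handle base at (230,185)). Its neighbours haven't moved, and the gripper is clear.

```bash
python3 -c "
from station import *
print(hand_in())"
```

```text
the job is handed in; nothing more can be done
None
```

The job is handed in: the star wheel was turned until it stopped moving, I held about 18 N (17.4–18.2 N measured) for over a second, and the adjuster is back home in its rack hole and released, though I never saw the wheel itself bind and judged that from the blade stopping.

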